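# Hold a slide chamber's cover open at its set angle with a rinsed lifter

## Robot

A 6-joint arm with a two-finger parallel gripper is mounted at the origin on the work surface. World frame = base frame: x ahead of the robot, y to its left, z up, the work surface at z = 0. Lengths are in m, angles in rad, forces in N, time in s.
With the tool pointing down it reaches from about 0.25 to 0.85 m from the base axis. Payload 12.5 kg.
Tool frame: the origin (TCP) lies midway between the tips of the shut fingers; the grasp point (between the pads) lies 19 mm behind it (tcp_to_grasp is the distance from the TCP to the grasp point, in m); z points along the fingers, x is the direction in which the jaws open and shut, and the axes are right-handed (so a half turn about z gives the same grasp; the last joint's range is limited). The gripper opens to 93 mm and grips with 3 to 60 N. Pads are 15 mm wide; open, the fingers measure 128 mm over their backs; the gripper's body (75 mm by 188 mm) begins 65 mm behind the grasp point.
Start: joints at [1.248, 0.351, 1.652, -0, 1.139, -0.085], TCP at [0.13, 0.535, 0.219] pointing down, gripper open.
Joint ranges: [-2.75, 2.75], [-0.79, 2.1], [0.01, 2.65], [-1.57, 4.71], [0.07, 3.14], [-2.87, 2.87]. Speed limits (rad/s): [2.22, 2.22, 2.79, 3.14, 3.14, 3.14].

## Interface

Orientations are given as a 3x3 rotation matrix whose columns are the frame's x, y, z axes.
In Python, from rig import * gives the robot as it stands.
- The arm moves only by the tool play_rows, never from a script. Its argument "moves" is a list that holds one entry, the list of rows, each a list of 6 numbers: the shift along the tool's x, y, z in m, then the turn, a rotation vector about the tool's x, y, z in rad. In form: [[[tx, ty, tz, rx, ry, rz], ...]]. A call has 1 to 20 rows; each row is the pose to reach, as a shift and turn from the pose commanded when the call began, along the tool's axes at that moment; what a row does not reach only later rows make up. A row lasts 1/8 s, in which the tool goes at most 62.5 mm and 10.7 degrees, less where a joint would pass 70% of its speed; a pose out of reach is approached as far as the arm can. A call with a gripper value outside its range is refused whole. "hand" is the closure in counts, from 0 (fully open) to 255 (shut), set as the call begins (left out, the last holds). The fingers move at their own pace and stop on an object; "newtons" is the grip in N (left out, the last holds). Time passes only in rows, so rows that repeat a pose let the fingers close. It gives the time, the measured TCP pose, the force and the opening at its end, in the units of the state.
- state(): the state, without advancing time (a new reading comes with each control period).
- get_image(name): name is "scene" or "top" or "wrist"; returns a dict with "color" (480x640x3 uint8, blue, green, red), "vfov" (degrees; the focal length in pixels is half the picture's height over the tangent of half this angle, whatever the lens; pixels are square), "cx", "cy" (the principal point, pixels), "origin" and "rotation" of the camera in the world; the wrist camera has in their place "tool_from_camera" (4x4, takes a point from camera to tool coordinates, whose origin is the TCP and whose axes are the tool frame's). Camera axes: x right, y down, z forward; pixel columns grow to the right and rows downward; lengths in m; the calibration is good to about 2 mm. A picture is of the moment at which its call begins: read the wrist's pose just before it. There is no depth.
- sign_off(): hands the job in, once; it reports no verdict.
The state is a dict: "clock": time; "q": joint angles; "qvel": joint speeds; "joint_efforts": joint torques, N m; "ee_pos": TCP position; "ee_rot": TCP orientation; "wrist_force": force on the tool from outside, world axes, zero at the start; "wrist_torque": the same for the moment, N m; "width": opening from 0.0 (shut) to 1.0 (fully open).
Only numpy, scipy, OpenCV 4.12 (cv2) and the standard library are available. Lean on these libraries where they do the work, as an engineer would, in place of code of your own. Each camera call takes 0.05 s, during which the arm holds its last target. There are 200 camera calls.

## Task

Pick up the lifter by its handle, dip its foot well down into the small open beaker to rinse it, then hook the foot under the overhanging front edge of the slide chamber's hinged cover and swing the cover up until it lies in line with the pointer at the chamber's side. Finish while holding it there: the cover falls shut by itself, so the gripped lifter alone must keep carrying it, still and at the pointer's angle. Touch the cover only with the lifter, leave the pointer as it is set, and do not knock over the beaker or shove the other things about.

Things in the scene. Friction and masses are not known exactly. Their poses are not given: they have to be found in the camera images.
- lifter_grip (a point): centre of the lifter's black handle. The lifter is a loose tool of about 0.13 kg that stands upright on its foot on the table: a square handle 16 x 16 mm and 70 mm tall (77 to 147 mm above the underside of the foot; this point is 112 mm above it), a steel shaft 8 mm across below it, and a flat round steel foot (disc 44 mm across, 6 mm thick, centred on the shaft) at the bottom. z points up along the shaft, x and y are square to the handle's flat sides
- lifter_foot (a point): centre of the underside of the lifter's foot, axes as for the handle
- beaker: the small open glass beaker, loose, about 0.12 kg: 76 mm across outside (80 mm over its rim), 70 mm inside, 60 mm high, floor 5 mm thick. Origin at the centre of its underside, z up
- beaker_rim (a point): centre of the small beaker's mouth, 60 mm above its underside
- hinge (a point): middle of the cover's hinge axis, at the top of the far wall of the slide chamber (fixed white open box, 140 mm deep, 190 mm wide, 71 mm high, placed at a varying angle on the table), 75 mm above the table. x is level and points from the chamber's front (robot side) to its back, y runs along the hinge, z is up. The front wall's outer face is at x = -140 mm from here, and the cover's front edge juts out 35 mm beyond it, with open space beneath down to the table
- cover_edge (a point): middle of the cover's free front edge, at its underside. The cover is a grey plate 6 mm thick, 190 mm wide along the hinge, 175 mm from hinge to free edge, its mid-thickness on the hinge axis, about 0.28 kg. x points from the free edge to the hinge
- cover (a joint): cover angle in rad: 0 shut and level, growing as the front edge swings up, 1.4 at most. It turns freely and falls shut when let go
- pointer (a joint): angle of the pointer in rad, on the same hinge axis and counted like the cover's: cover and pointer are in line when the two values are equal. Stiff; it stays where it was set (0.4 to 0.8)
- pointer_tip (a point): end of the pointer, a dark steel arm 8 mm wide with a diamond-shaped end, 175 mm from the hinge axis, running beside the cover at 120 mm from its middle (left side seen from the robot) in front of an aluminium arc with ticks. x points from the tip to the hinge
- big_beaker: tall open glass beaker, 100 mm across, 120 mm high, a bystander. Origin at the centre of its underside
- dishes: stack of three glass culture dishes, 92 mm across, 45 mm high, a bystander. Origin at the centre of its underside
- slide_box: flat grey slide box, 60 x 90 x 32 mm, a bystander. Origin at the centre of its underside
- bottle: brown glass bottle, 60 mm across, 85 mm high, a bystander. Origin at the centre of its underside
- jar: small closed jar, 52 mm across, 60 mm high, a bystander. Origin at the centre of its underside
- timer: flat white timer, 60 x 70 x 22 mm, a bystander. Origin at the centre of its underside
Not all that is in view belongs to the job. Several things look just like the part that bears lifter_grip: the one meant starts farthest to the robot's left.

How it is judged:
On the way, in this order (a step that is already met when the one before it is completed fails the run):
1. the gripped lifter's foot is down in the lower part of the small beaker (contact force between the fingers and lifter above 1 N and horizontal distance between lifter_foot and beaker below 0.034 m and z of lifter_foot in the frame of beaker between 0 and 0.035 m), for 0.1 s.
2. after that, the gripped lifter has swung the cover up off the chamber (contact force between the fingers and lifter above 1 N and value of joint cover above 0.15 rad and contact force between lifter and cover above 0.2 N), for 0.1 s.
At the end, for the whole second after the job is handed in: The cover is still (under 0.1 rad/s) and within 0.1 rad (about 6 degrees) of the pointer's angle, borne by the lifter (contact over 0.2 N), which the fingers grip (over 1 N) with its foot more than 60 mm above the table; neither fingers nor arm touch the cover; the small beaker stands upright (contact force between the fingers and lifter above 1 N and angle between the x axis of cover_edge and the x axis of pointer_tip, either way round below 0.1 rad and value of joint cover above 0.25 rad and velocity of joint cover between -0.1 and 0.1 rad/s and contact force between lifter and cover above 0.2 N and contact force between each of the arm, the fingers and cover below 0.1 N and height (world z) of lifter_foot above 0.06 m and angle between beaker's own z axis and vertical below 0.3 rad); the arm keeps its last pose, push and grip.
It fails at once if the gripper or arm presses on the cover (contact force between any of the fingers, the arm and cover above 1 N).
It fails at once if the pointer is shifted from its setting (tip by 15 mm) (distance of pointer_tip from where it was at the start of the episode above 0.015 m).
It fails at once if the small beaker is knocked over (angle between beaker's own z axis and vertical above 0.6 rad).
It fails at once if a bystander is shoved by more than 40 mm (distance of any of big_beaker, dishes, slide_box, bottle, jar, timer from where it was at the start of the episode above 0.04 m).
It also fails if it takes over 48 s, if anything falls off the work surface, if the arm or the gripper's body presses on something with over 40 N, if the wrist force passes 120 N, or if a joint passes its speed limit or range.

## Working session

There is one attempt and no reset: what is moved stays moved. The work goes in short steps, Python scripts to look and compute and a tool call to move; the robot and the scene stay as the last step left them, time stands still between calls to the robot, and variables do not carry over. Pictures are saved under pics/ and viewed, about 8 in all and at most 12, crops included, and the job is handed in when it is done.

Besides the shell and the picture viewer there is one more tool, called after "Emit:" as name(argument=value, ...), one argument or row to a line, values as JSON. play_rows: Moves the arm, as the interface text tells. Its arguments: {"type":"object","properties":{"moves":{"type":"array"},"hand":{"type":"number"},"newtons":{"type":"number"}},"required":["moves"]}

```bash
mkdir -p pics; cat > h.py <<'E'
from rig import *
import numpy as np, cv2
def cam(im):
    f=240/np.tan(np.radians(im["vfov"])/2)
    if "origin" in im: return f,np.array(im["origin"]),np.array(im["rotation"])
    s=im["st"]; T=np.array(im["tool_from_camera"]); R=np.array(s["ee_rot"])
    return f,np.array(s["ee_pos"])+R@T[:3,3],R@T[:3,:3]
def grab(n):
    s=state(); im=dict(get_image(n)); im["st"]=s; return im
def ray(im,u,v):
    f,o,R=cam(im); d=R@np.array([(u-im["cx"])/f,(v-im["cy"])/f,1]); return o,d/np.linalg.norm(d)
def onz(im,u,v,z):
    o,d=ray(im,u,v); return o+d*(z-o[2])/d[2]
def proj(im,p):
    f,o,R=cam(im); c=R.T@(np.array(p)-o); return np.array([im["cx"]+f*c[0]/c[2],im["cy"]+f*c[1]/c[2]])
def two(r1,r2):
    (o1,d1),(o2,d2)=r1,r2
    A=np.stack([d1,-d2],1); t=np.linalg.lstsq(A,o2-o1,rcond=None)[0]
    a,b=o1+t[0]*d1,o2+t[1]*d2; return (a+b)/2,np.linalg.norm(a-b)
E
python3 - <<'E'
from h import *
import pickle
print(state())
for n in ("scene","top"):
    im=grab(n); cv2.imwrite(f"pics/{n}1.png",im["color"]); pickle.dump(im,open(n+"1.pkl","wb"))
    print(n,im["vfov"],im["cx"],im["cy"],im["origin"],np.round(im["rotation"],3).tolist())
E
```

```text
{'clock': 0.0, 'q': array([ 1.24836536e+00,  3.51198638e-01,  1.65241175e+00,  1.28676921e-05,
        1.13908862e+00, -8.45971530e-02]), 'qvel': array([ 1.18191245e-03, -3.09022859e-04, -4.33139829e-06,  8.47683499e-04,
        1.55439752e-03, -9.13010359e-04]), 'joint_efforts': array([-9.00484829e-04, -4.97307551e+01, -2.85258687e+01,  6.98944554e-02,
        2.56198476e-02, -1.33596268e-04]), 'ee_pos': array([0.12944301, 0.53420672, 0.21812671]), 'ee_rot': array([[ 2.35603010e-01,  9.71849315e-01, -3.61659951e-04],
       [ 9.71848758e-01, -2.35603264e-01, -1.04564147e-03],
       [-1.10141421e-03, -1.05122497e-04, -9.99999388e-01]]), 'wrist_force': array([-0.03060615, -0.42102171, -0.15059425]), 'wrist_torque': array([ 0.02163012, -0.01666454, -0.03223646]), 'width': 0.9967534585117496}
scene 49.019707261882886 321.47870137082833 240.66890958967468 [1.05496244 0.70176199 0.76994909] [[-0.811, 0.355, -0.466], [0.585, 0.506, -0.634], [0.011, -0.786, -0.618]]
top 57.20406432559791 319.49445594502504 242.88421669070883 [0.35619526 0.00171427 0.99234745] [[-0.007, -0.981, 0.194], [-1.0, 0.003, -0.024], [0.023, -0.195, -0.981]]
```

View pics/scene1.png

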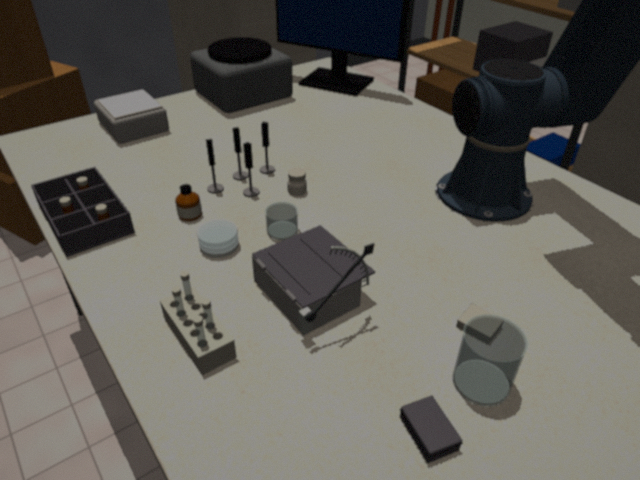

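View pics/top1.png

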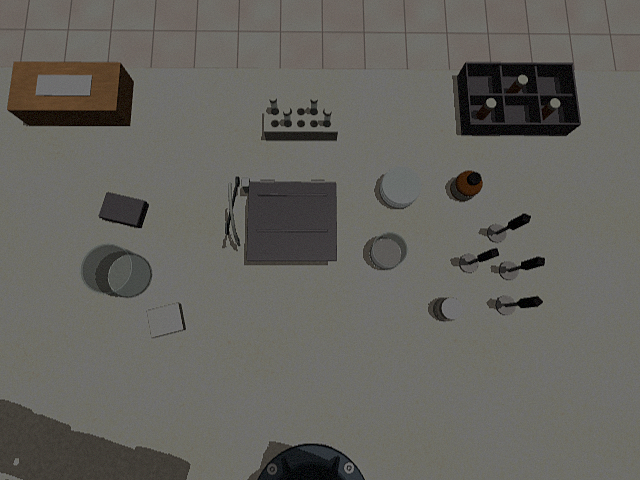

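The scene view shows four lifters at about (210–270, 125–195), the small beaker at (282,220), and the chamber at (310,275) with the pointer ending at (370,247). In the top view the lifter feet are at (468,263), (496,233), (508,270) and (506,305). The leftmost, (468,263), is the one meant. The small beaker is at (385,250), and the cover is bounded by (246,181)–(337,262).

```bash
python3 - <<'E'
from h import *
import pickle
t=pickle.load(open("top1.pkl","rb")); s=pickle.load(open("scene1.pkl","rb"))
for p in [(468,263),(496,233),(508,270),(506,305)]:
    q=onz(t,*p,0.006); print("foot",q.round(3),"scene",proj(s,q).round(),proj(s,q+[0,0,.147]).round())
for n,im,roi in (("top",t,(440,200,560,320)),("scene",s,(195,115,285,200))):
    x0,y0,x1,y1=roi; g=im["color"][y0:y1,x0:x1].max(2); m=(g<45).astype(np.uint8)
    k,l,st,c=cv2.connectedComponentsWithStats(m)
    for i in range(1,k):
        if st[i,4]>25: print(n,"dark",(c[i]+[x0,y0]).round(1),st[i]+[x0,y0,0,0,0])
print("beaker rim",onz(t,388,251,.06),onz(t,385,252,0))
print("cover corners",[onz(t,u,v,.078).round(3).tolist() for u,v in [(249,181),(336,181),(246,261),(337,261)]])
cv2.imwrite("pics/ch.png",np.hstack([cv2.resize(s["color"][210:340,235:395],None,fx=2.5,fy=2.5,interpolation=2),cv2.resize(t["color"][165:295,210:370],None,fx=2.5,fy=2.5,interpolation=2)])*1)
E
```

```text
foot [ 0.504 -0.361  0.006] scene [253. 191.] [248. 141.]
foot [ 0.574 -0.432  0.006] scene [217. 187.] [210. 138.]
foot [ 0.488 -0.452  0.006] scene [241. 175.] [237. 126.]
foot [ 0.408 -0.44   0.006] scene [268. 168.] [265. 120.]
top dark [512.  224.3] [487 214  44  28 295]
top dark [481.2 257. ] [459 249  40  20 244]
top dark [524.9 264.9] [499 257  46  22 305]
top dark [521.8 302.8] [495 297  48  17 304]
top dark [441.8 309.2] [440 298   7  21  38]
scene dark [264.8 134.3] [262 123   6  25 117]
scene dark [236.6 140.1] [234 128   6  26 117]
scene dark [210.2 152.3] [207 140   7  27 111]
scene dark [247.8 155.4] [244 143   8  27 149]
beaker rim [ 0.52276383 -0.16892724  0.06      ] [ 0.53117228 -0.17290053  0.        ]
cover corners [[0.675, 0.131, 0.078], [0.675, -0.058, 0.078], [0.499, 0.134, 0.078], [0.499, -0.057, 0.078]]
```

View pics/ch.png

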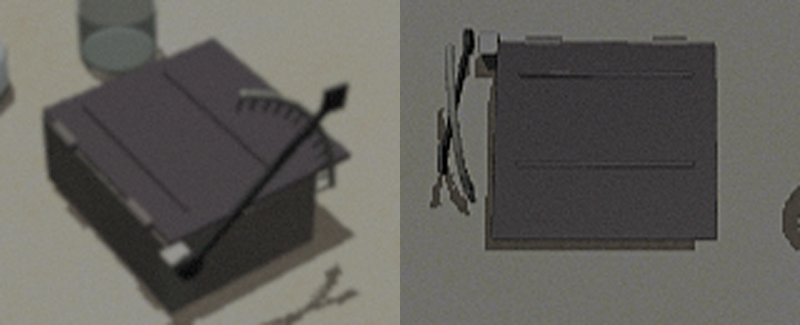

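```bash
python3 - <<'E'
from h import *
import pickle
t=pickle.load(open("top1.pkl","rb")); s=pickle.load(open("scene1.pkl","rb"))
h,e=two(ray(t,485,255.5),ray(s,247.8,155.4)); print("handle~",h.round(3),e.round(4))
# scene cover top corners (crop/2.5+offset)
P=lambda u,v:(u/2.5+235,v/2.5+210)
Q=lambda u,v:((u-400)/2.5+210,v/2.5+165)
for n,a,b in [("front-left",(352,155),(492,239)),("back-right",(44,110),(716,43)),("front-right",(212,38),(717,239)),("ptip",(336,96),(442,160))]:
    print(n,*[x.round(4) for x in two(ray(s,*P(*a)),ray(t,*Q(*b)))])
for y in (.15,.157,.164):
    for n,a in (("tip",(336,96)),("root",(188,268))):
        o,d=ray(s,*P(*a)); p=o+d*(y-o[1])/d[1]; r=p-[.675,y,.075]; print(y,n,p.round(3),np.hypot(r[0],r[2]).round(3),np.arctan2(r[2],-r[0]).round(3))
im=grab("wrist"); print(np.round(im["tool_from_camera"],3),im["vfov"])
R=np.array(state()["ee_rot"]); print(R.T@(np.array([.504,-.361,.34])-state()["ee_pos"]))
E
```

```text
handle~ [ 0.506 -0.36   0.113] 0.0067
front-left [0.5009 0.1322 0.0745] 0.0005
back-right [ 0.6733 -0.0585  0.0741] 0.0008
front-right [ 0.5007 -0.0577  0.0751] 0.0023
ptip [0.5466 0.1574 0.1728] 0.0013
0.15 tip [0.541 0.15  0.165] 0.162 0.591
0.15 root [0.673 0.15  0.065] 0.01 -1.359
0.157 tip [0.547 0.157 0.173] 0.161 0.653
0.157 root [0.678 0.157 0.074] 0.003 -2.701
0.164 tip [0.554 0.164 0.181] 0.161 0.716
0.164 root [0.683 0.164 0.083] 0.011 2.344
[[ 1.     0.001  0.    -0.   ]
 [-0.001  0.961  0.276 -0.075]
 [-0.    -0.276  0.961 -0.166]
 [ 0.     0.     0.     1.   ]] 69.68400847929229
[-0.78197253  0.574887   -0.12113676]
```

Emit:
play_rows(
  moves=[
    [[-0.782, 0.575, -0.12, 0, 0, 1.4], [-0.782, 0.575, -0.12, 0, 0, 1.4], [-0.782, 0.575, -0.12, 0, 0, 1.4], [-0.782, 0.575, -0.12, 0, 0, 1.4], [-0.782, 0.575, -0.12, 0, 0, 1.4], [-0.782, 0.575, -0.12, 0, 0, 1.4], [-0.782, 0.575, -0.12, 0, 0, 1.4], [-0.782, 0.575, -0.12, 0, 0, 1.4], [-0.782, 0.575, -0.12, 0, 0, 1.4], [-0.782, 0.575, -0.12, 0, 0, 1.4], [-0.782, 0.575, -0.12, 0, 0, 1.4], [-0.782, 0.575, -0.12, 0, 0, 1.4], [-0.782, 0.575, -0.12, 0, 0, 1.4], [-0.782, 0.575, -0.12, 0, 0, 1.4], [-0.782, 0.575, -0.12, 0, 0, 1.4], [-0.782, 0.575, -0.12, 0, 0, 1.4], [-0.782, 0.575, -0.12, 0, 0, 1.4], [-0.782, 0.575, -0.12, 0, 0, 1.4], [-0.782, 0.575, -0.12, 0, 0, 1.4], [-0.782, 0.575, -0.12, 0, 0, 1.4]],
  ],
)

```text
clock: 2.65
ee_pos: [0.5041, -0.3602, 0.339]
ee_rot: [[0.998, -0.066, 0.0], [-0.066, -0.998, -0.0], [0.0, 0.0, -1.0]]
wrist_force: [1.0, 1.2, -0.1]
width: 0.998
```

```bash
python3 - <<'E'
from h import *
import pickle
im=grab("wrist"); pickle.dump(im,open("w2.pkl","wb")); cv2.imwrite("pics/w2.png",im["color"]); s=im["st"]
print(s["clock"],s["ee_pos"],np.round(s["ee_rot"],3),s["q"])
print(proj(im,[.504,-.361,.147]),proj(im,[.504,-.361,.006]))
E
```

```text
2.65 [ 0.50408074 -0.3602007   0.33899414] [[ 0.998 -0.066  0.   ]
 [-0.066 -0.998 -0.   ]
 [ 0.     0.    -1.   ]] [-6.95562959e-01  3.95446363e-01  1.29307968e+00  1.04884131e-06
  1.45272232e+00 -6.29315526e-01]
[321.38004597 219.6118045 ] [321.67562665 199.15211103]
```

View pics/w2.png

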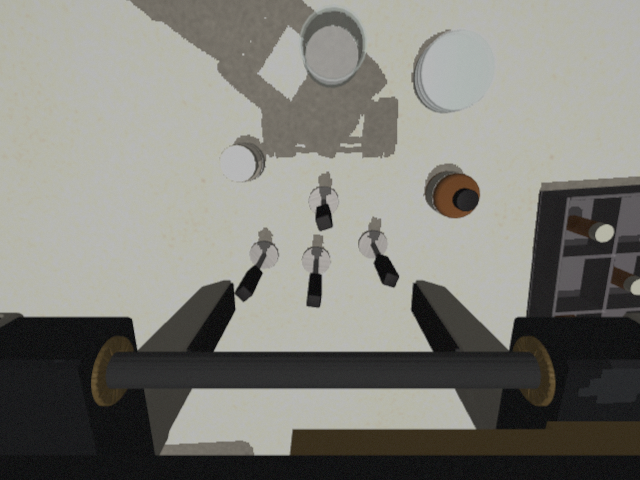

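The lifter meant has its foot at (323,200) and handle top at (324,222). The neighbours' handle tops are at (243,292), (314,300) and (391,280), and the beaker mouth is at (333,45). I'll zoom in on the handle to get its yaw.

```bash
python3 - <<'E'
from h import *
import pickle
im=pickle.load(open("w2.pkl","rb")); c=im["color"]
cv2.imwrite("pics/w2c.png",np.clip(cv2.resize(c[175:240,285:365],None,fx=9,fy=9,interpolation=0).astype(float)*1.3,0,255).astype(np.uint8))
m=cv2.inRange(c[175:240,285:365].max(2),0,70)
print(cv2.connectedComponentsWithStats(m)[2:])
E
```

```text
(array([[   0,    0,   80,   65, 4842],
       [  31,   24,   16,   32,  358]], dtype=int32), array([[39.58508881, 31.33312681],
       [38.34916201, 41.01955307]]))
```

View pics/w2c.png

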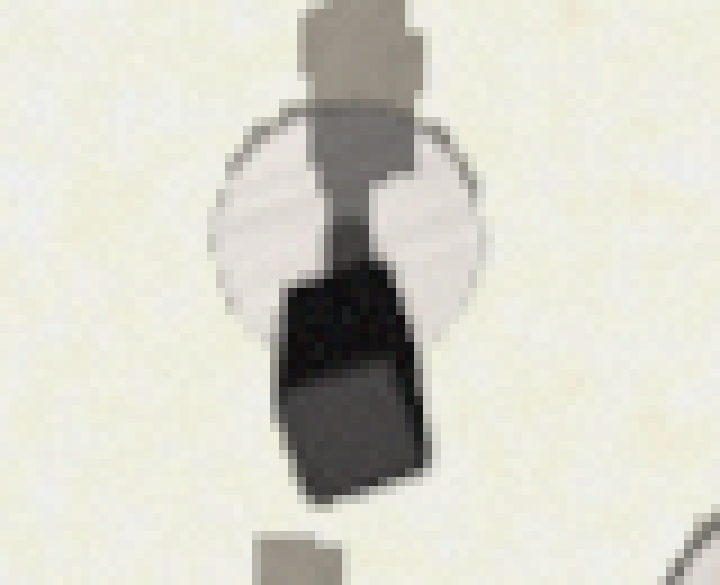

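The handle's top face has its corners at about (285,390), (395,358), (432,465) and (318,503) in the 9x crop.

```bash
python3 - <<'E'
from h import *
import pickle
im=pickle.load(open("w2.pkl","rb")); s=im["st"]; R=np.array(s["ee_rot"])
W=lambda u,v,z:onz(im,u/9+285-.5,v/9+175-.5,z)
C=np.array([W(*p,.147) for p in [(285,390),(395,358),(432,465),(318,503)]])
T=(C-s["ee_pos"])@R; c=T.mean(0)
e=lambda a,b:np.degrees(np.arctan2(*(T[b]-T[a])[1::-1]))
print(C.round(4),"centre",C.mean(0),"tool",c,"edges",e(0,1),e(3,2),e(0,3)-90,e(1,2)-90,[np.linalg.norm(T[i]-T[i-1]).round(4) for i in range(4)])
# foot
fc=W(350,237,.006); print("foot",fc,R.T@(fc-s["ee_pos"]))
# beaker mouth/base
print("beaker",onz(im,333,46,.06),onz(im,332,54,.005))
# height by two views: top-face centre in w2 vs top view
t=pickle.load(open("top1.pkl","rb")); o,d=ray(im,357/9+284.5,429/9+174.5); print(proj(t,C.mean(0)))
E
```

```text
[[ 0.4986 -0.3587  0.147 ]
 [ 0.5118 -0.3558  0.147 ]
 [ 0.5153 -0.3689  0.147 ]
 [ 0.5016 -0.3726  0.147 ]] centre [ 0.50682267 -0.36399552  0.147     ] tool [0.00293357 0.00356624 0.19199569] edges -16.514947401751165 -18.953068569509917 -15.745886925756594 -19.059886106992522 [np.float64(0.0142), np.float64(0.0135), np.float64(0.0136), np.float64(0.0143)]
foot [ 0.50632275 -0.36361202  0.006     ] [0.00237003 0.00318821 0.33299546]
beaker [ 0.52948215 -0.17668439  0.06      ] [ 0.53002908 -0.17259358  0.005     ]
[494.69133108 250.85230534]
```

Emit:
play_rows(
  moves=[
    [[0.003, 0.0035, 0.06, 0, 0, -0.306], [0.003, 0.0035, 0.1, 0, 0, -0.306], [0.003, 0.0035, 0.15, 0, 0, -0.306], [0.003, 0.0035, 0.2, 0, 0, -0.306], [0.003, 0.0035, 0.23, 0, 0, -0.306], [0.003, 0.0035, 0.246, 0, 0, -0.306], [0.003, 0.0035, 0.246, 0, 0, -0.306], [0.003, 0.0035, 0.246, 0, 0, -0.306]],
  ],
)

```text
clock: 3.7
ee_pos: [0.5075, -0.3651, 0.0941]
ee_rot: [[0.972, 0.237, 0.002], [0.237, -0.972, -0.001], [0.001, 0.002, -1.0]]
wrist_force: [0.5, -0.1, -0.0]
width: 0.999
```

Emit:
play_rows(
  moves=[
    [[0, 0, 0, 0, 0, 0], [0, 0, 0, 0, 0, 0], [0, 0, 0, 0, 0, 0], [0, 0, 0, 0, 0, 0], [0, 0, 0, 0, 0, 0], [0, 0, 0, 0, 0, 0], [0, 0, 0, 0, 0, 0], [0, 0, 0, 0, 0, 0], [0, 0, 0, 0, 0, 0], [0, 0, 0, 0, 0, 0]],
  ],
  hand=255,
  newtons=40,
)

```text
clock: 4.95
ee_pos: [0.5068, -0.3645, 0.0925]
ee_rot: [[0.972, 0.237, -0.0], [0.237, -0.972, 0.0], [-0.0, -0.0, -1.0]]
wrist_force: [-0.5, 0.0, -0.3]
width: 0.174
```

Emit:
play_rows(
  moves=[
    [[0, 0, -0.04, 0, 0, 0], [0, 0, -0.08, 0, 0, 0], [0, 0, -0.11, 0, 0, 0], [0.022, -0.06, -0.115, 0, 0, 0], [0.044, -0.12, -0.115, 0, 0, 0], [0.0665, -0.18, -0.115, 0, 0, 0], [0.0665, -0.18, -0.115, 0, 0, 0], [0.0665, -0.18, -0.115, 0, 0, 0]],
  ],
)

```text
clock: 5.95
ee_pos: [0.529, -0.1741, 0.2077]
ee_rot: [[0.971, 0.238, 0.0], [0.238, -0.971, -0.0], [0.0, 0.0, -1.0]]
wrist_force: [0.6, 0.7, -1.1]
width: 0.169
```

```bash
python3 - <<'E'
from h import *
import pickle
print(state()["ee_pos"],state()["wrist_force"])
a=grab("scene");b=grab("top");w=grab("wrist"); pickle.dump((a,b,w),open("p3.pkl","wb"))
p=state()["ee_pos"]
for n,im in (("s",a),("t",b),("w",w)): print(n,proj(im,[p[0],p[1],p[2]-.093]),proj(im,[.529,-.173,.06]))
f=lambda im,u,v,k:cv2.resize(im["color"][v-40:v+40,u-50:u+50],None,fx=k,fy=k,interpolation=2)
r=np.hstack([f(a,282,215,4),f(b,387,250,4)]); cv2.imwrite("pics/p3.png",np.clip(r*1.3,0,255).astype(np.uint8)); cv2.imwrite("pics/w3.png",w["color"])
E
```

```text
[ 0.52901051 -0.17410579  0.20774308] [ 0.58471227  0.72084803 -1.07630322]
s [280.57528046 190.63525682] [281.86656555 210.67882838]
t [395.65498674 243.38466182] [389.7667636  248.15558957]
w [321.25099075 244.90399562] [322.2785804  226.27667517]
```

View pics/p3.png

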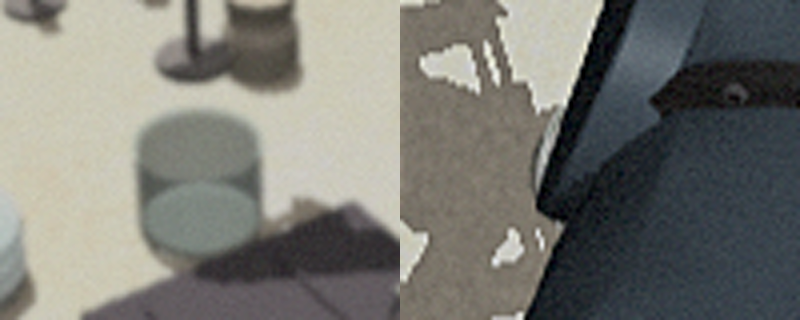

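View pics/w3.png

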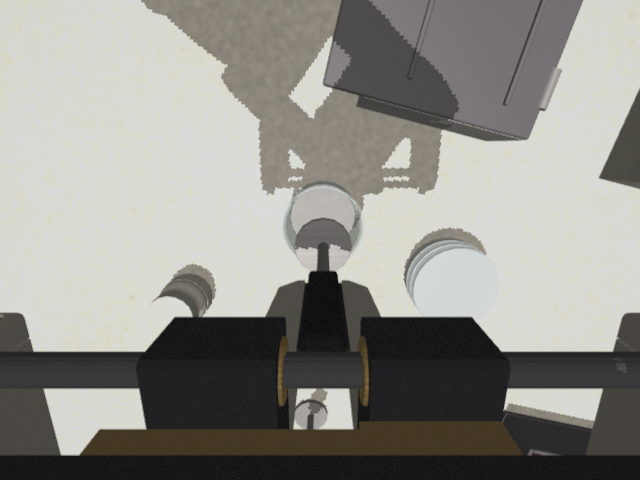

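The wrist view shows the foot disc at (323,246), right where it was predicted, and the beaker mouth at about (323,222). In the scene view the mouth is at (282,211), within 1 px of the prediction. The alignment is good enough to dip.

Emit:
play_rows(
  moves=[
    [[0, -0.002, 0.03, 0, 0, 0], [0, -0.002, 0.06, 0, 0, 0], [0, -0.002, 0.08, 0, 0, 0], [0, -0.002, 0.097, 0, 0, 0], [0, -0.002, 0.097, 0, 0, 0], [0, -0.002, 0.097, 0, 0, 0], [0, -0.002, 0.097, 0, 0, 0], [0, -0.002, 0.097, 0, 0, 0]],
  ],
)

```text
clock: 7.1
ee_pos: [0.5287, -0.1721, 0.1112]
ee_rot: [[0.972, 0.237, 0.001], [0.237, -0.972, -0.0], [0.001, 0.001, -1.0]]
wrist_force: [0.5, -0.7, -1.5]
width: 0.173
```

```bash
python3 - <<'E'
from h import *
a=grab("scene"); p=a["st"]["ee_pos"]; print(p,a["st"]["wrist_force"],a["st"]["width"],proj(a,[p[0],p[1],p[2]-.093]))
f=lambda im,u,v,k:cv2.resize(im["color"][v-40:v+40,u-50:u+50],None,fx=k,fy=k,interpolation=2)
cv2.imwrite("pics/p4.png",np.clip(f(a,282,215,5)*1.3,0,255).astype(np.uint8))
E
```

```text
[ 0.52867523 -0.17212004  0.1111707 ] [ 0.45515149 -0.70391083 -1.46102472] 0.17256137724361406 [282.80246302 225.1278868 ]
```

View pics/p4.png

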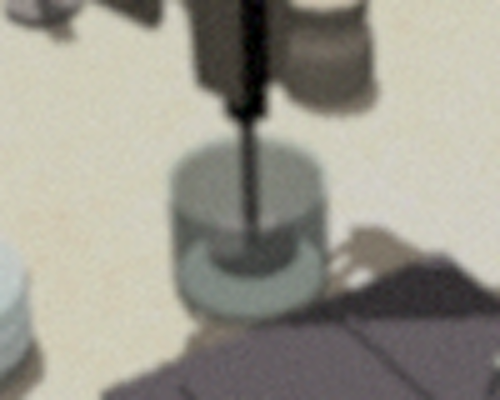

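The foot is well down and centred in the upright beaker, with its disc at crop (255,255) and clear of the walls. I'll lift it out, go round in front of the cover, and go low.

Emit:
play_rows(
  moves=[
    [[0, 0, -0.03, 0, 0, 0], [0, 0, -0.06, 0, 0, 0], [0, 0, -0.095, 0, 0, 0], [-0.038, -0.009, -0.1, 0, 0, 0], [-0.0765, -0.0187, -0.1, 0, 0, 0], [-0.0765, -0.0187, -0.1, 0, 0, 0], [-0.062, -0.075, -0.1, 0, 0, 0], [-0.045, -0.14, -0.1, 0, 0, 0], [-0.031, -0.205, -0.09, 0, 0, 0], [-0.031, -0.205, -0.06, 0, 0, 0], [-0.031, -0.205, -0.027, 0, 0, 0], [-0.031, -0.205, -0.027, 0, 0, 0], [-0.031, -0.205, -0.027, 0, 0, 0]],
  ],
)

```text
clock: 8.78
ee_pos: [0.4508, 0.0197, 0.1387]
ee_rot: [[0.972, 0.236, 0.001], [0.236, -0.972, -0.0], [0.001, 0.0, -1.0]]
wrist_force: [1.4, -0.9, -0.8]
width: 0.178
```

```bash
python3 - <<'E'
from h import *
import pickle
a=grab("scene");b=grab("top");w=grab("wrist"); pickle.dump((a,b,w),open("p5.pkl","wb"))
p=w["st"]["ee_pos"]; print(p,w["st"]["width"],w["st"]["wrist_force"])
for n,im in (("s",a),("t",b),("w",w)): print(n,proj(im,[p[0],p[1],p[2]-.093]),proj(im,[.4995,.02,.072]))
cv2.imwrite("pics/p5.png",np.clip(np.hstack([a["color"][150:350,200:400],b["color"][150:350,200:400],w["color"][100:300,220:420]])*1.3,0,255).astype(np.uint8))
x=cv2.imread("pics/p5.png"); cv2.imwrite("pics/p5.png",cv2.resize(x,None,fx=1.33,fy=1.33))
E
```

```text
[0.45075366 0.01957297 0.13890514] 0.1653011639047225 [-0.12903583 -0.67397446 -0.63382704]
s [359.04640257 245.28456995] [342.05890371 244.0301184 ]
t [300.76314973 285.42354347] [300.34895151 261.12723594]
w [321.09322017 244.76379598] [387.08426539 269.80230249]
```

View pics/p5.png

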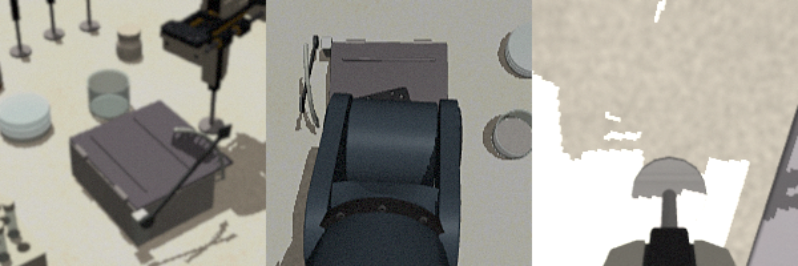

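```bash
python3 - <<'E'
from h import *
import pickle
a,b,w=pickle.load(open("p5.pkl","rb"))
for z in (.072,.078): print([onz(w,u,v,z).round(4) for u,v in ((384,299),(420,175))])
g=w["color"][100:300,340:460]
for v in (180,220,260,290):
    row=cv2.GaussianBlur(w["color"],(3,3),0)[v,330:470].astype(int).mean(1); print(v,[(330+i,int(r)) for i,r in enumerate(row)][20:130:4])
s=state(); p,R=np.array(s["ee_pos"]),np.array(s["ee_rot"])
for L in (.163,):
  for th in np.r_[0:.66:.05]:
    x=.675-L*np.cos(th)-.003*np.sin(th)-.022; z=.075+L*np.sin(th)-.003*np.cos(th)-.006+.0925
    print(th.round(2),(R.T@(np.array([x,.02,z])-p)).round(4).tolist(),x.round(4),z.round(4))
E
```

```text
[array([ 0.5039, -0.0025,  0.072 ]), array([0.5015, 0.0895, 0.072 ])]
[array([ 0.502, -0.   ,  0.078]), array([0.4998, 0.0896, 0.078 ])]
180 [(350, 148), (354, 148), (358, 149), (362, 152), (366, 144), (370, 149), (374, 147), (378, 147), (382, 150), (386, 152), (390, 145), (394, 147), (398, 142), (402, 144), (406, 145), (410, 149), (414, 152), (418, 137), (422, 70), (426, 84), (430, 83), (434, 86), (438, 84), (442, 84), (446, 84), (450, 84), (454, 84), (458, 85)]
220 [(350, 149), (354, 225), (358, 209), (362, 176), (366, 157), (370, 196), (374, 167), (378, 197), (382, 165), (386, 156), (390, 151), (394, 146), (398, 153), (402, 150), (406, 104), (410, 78), (414, 125), (418, 136), (422, 137), (426, 136), (430, 136), (434, 136), (438, 136), (442, 86), (446, 83), (450, 83), (454, 83), (458, 83)]
260 [(350, 231), (354, 230), (358, 230), (362, 230), (366, 229), (370, 225), (374, 146), (378, 152), (382, 150), (386, 147), (390, 152), (394, 79), (398, 80), (402, 91), (406, 135), (410, 136), (414, 136), (418, 135), (422, 135), (426, 135), (430, 135), (434, 135), (438, 135), (442, 135), (446, 1
[... 288 characters left out ...]
), (434, 134), (438, 134), (442, 134), (446, 134), (450, 133), (454, 134), (458, 133)]
0.0 [0.0385, 0.0089, -0.0197] 0.49 0.1585
0.05 [0.0385, 0.0089, -0.0278] 0.4901 0.1667
0.1 [0.039, 0.009, -0.0359] 0.4905 0.1748
0.15 [0.0398, 0.0093, -0.044] 0.4914 0.1829
0.2 [0.0411, 0.0096, -0.0521] 0.4927 0.1909
0.25 [0.0427, 0.01, -0.0601] 0.4943 0.1989
0.3 [0.0448, 0.0105, -0.0679] 0.4964 0.2068
0.35 [0.0472, 0.011, -0.0757] 0.4989 0.2146
0.4 [0.0499, 0.0117, -0.0833] 0.5017 0.2222
0.45 [0.0531, 0.0125, -0.0908] 0.5049 0.2297
0.5 [0.0566, 0.0133, -0.0981] 0.5085 0.237
0.55 [0.0605, 0.0143, -0.1052] 0.5125 0.2441
0.6 [0.0646, 0.0153, -0.1122] 0.5168 0.2511
0.65 [0.0692, 0.0164, -0.1188] 0.5214 0.2578
```

Emit:
play_rows(
  moves=[
    [[0.02, 0.0045, 0, 0, 0, 0], [0.0395, 0.009, 0, 0, 0, 0], [0.0395, 0.009, -0.01, 0, 0, 0], [0.0395, 0.009, -0.017, 0, 0, 0], [0.0395, 0.009, -0.022, 0, 0, 0], [0.0395, 0.009, -0.028, 0, 0, 0], [0.04, 0.009, -0.036, 0, 0, 0], [0.041, 0.009, -0.044, 0, 0, 0], [0.042, 0.0095, -0.052, 0, 0, 0], [0.0435, 0.01, -0.06, 0, 0, 0], [0.0455, 0.0105, -0.068, 0, 0, 0], [0.048, 0.011, -0.0757, 0, 0, 0], [0.051, 0.0117, -0.0833, 0, 0, 0], [0.051, 0.0117, -0.0833, 0, 0, 0], [0.051, 0.0117, -0.0833, 0, 0, 0]],
  ],
)

```text
clock: 10.8
ee_pos: [0.5022, 0.0205, 0.2208]
ee_rot: [[0.972, 0.237, 0.0], [0.237, -0.972, -0.0], [0.0, 0.0, -1.0]]
wrist_force: [-0.1, -0.4, -3.0]
width: 0.17
```

```bash
python3 - <<'E'
from h import *
import pickle
a=grab("scene");w=grab("wrist"); pickle.dump((a,w),open("p6.pkl","wb"))
s=w["st"]; print(s["ee_pos"],s["width"],s["wrist_force"],s["wrist_torque"])
cv2.imwrite("pics/p6.png",np.clip(np.hstack([cv2.resize(a["color"][190:350,230:390],None,fx=2.5,fy=2.5,interpolation=2),w["color"][40:440,220:620]])*1.3,0,255).astype(np.uint8))
E
```

```text
[0.50216083 0.02045715 0.22074125] 0.17245198045630108 [ 0.45670557 -0.02078113 -2.89770625] [-0.0573991  -0.04547768 -0.00470156]
```

View pics/p6.png

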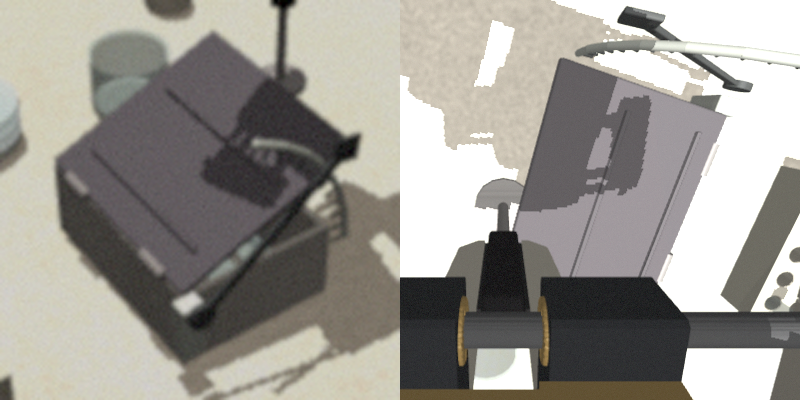

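The cover is up at about 0.4 rad on the foot's far rim. The shaft is clear of the edge, and the fingers are well above the cover. I'll carry on to the pointer's angle of about 0.65.

Emit:
play_rows(
  moves=[
    [[0.003, 0.001, -0.0075, 0, 0, 0], [0.0067, 0.0016, -0.0148, 0, 0, 0], [0.0106, 0.0026, -0.022, 0, 0, 0], [0.0147, 0.0036, -0.029, 0, 0, 0], [0.0193, 0.0047, -0.036, 0, 0, 0], [0.0193, 0.0047, -0.037, 0, 0, 0], [0.0193, 0.0047, -0.037, 0, 0, 0], [0.0193, 0.0047, -0.037, 0, 0, 0]],
  ],
)

```text
clock: 11.9
ee_pos: [0.5218, 0.0205, 0.2577]
ee_rot: [[0.972, 0.237, -0.0], [0.237, -0.972, 0.0], [-0.0, -0.0, -1.0]]
wrist_force: [-0.1, 0.4, -2.3]
width: 0.171
```

```bash
python3 - <<'E'
from h import *
import pickle
a=grab("scene");w=grab("wrist"); pickle.dump((a,w),open("p7.pkl","wb"))
s=w["st"]; print(s["ee_pos"],s["width"],s["wrist_force"],s["wrist_torque"])
for th in (.55,.65,.75):
  e=lambda y,r,o:np.array([.675-r*np.cos(th)+o*np.sin(th),y,.075+r*np.sin(th)+o*np.cos(th)])
  for n,im in (("s",a),("w",w)):
    print(th,n,"coverL",proj(im,e(.1325,.175,.003)).round(1),"coverR",proj(im,e(-.0575,.175,.003)).round(1),"tip",proj(im,e(.157,.175,0)).round(1))
cv2.imwrite("pics/p7.png",np.clip(np.hstack([cv2.resize(a["color"][180:320,250:390],None,fx=4,fy=4,interpolation=2)[:, :560],cv2.resize(w["color"][20:300,340:460],None,fx=2,fy=2)])*1.3,0,255).astype(np.uint8))
E
```

```text
[0.52182264 0.02050411 0.25773597] 0.16720781951630748 [-0.0867839   0.27660592 -2.1600622 ] [-0.07463317  0.06419687  0.02935462]
0.55 s coverL [368.9 239.4] coverR [310.4 193.5] tip [378.1 246.9]
0.55 w coverL [367.9  95.9] coverR [305.7 335.2] tip [375.1  57.6]
0.65 s coverL [365.2 235.2] coverR [306.4 189.2] tip [374.6 242.7]
0.65 w coverL [385.8  96.9] coverR [317.3 347.5] tip [393.4  56.2]
0.75 s coverL [360.7 231.6] coverR [301.7 185.4] tip [370.3 239. ]
0.75 w coverL [407.6  98.9] coverR [331.7 360.5] tip [415.9  55.7]
```

View pics/p7.png

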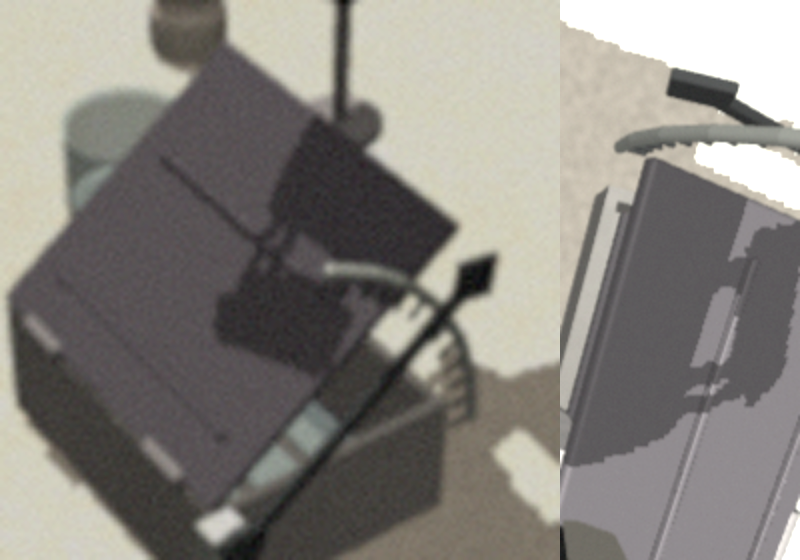

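The two views agree. The cover's left corner is at (364.5,236.8) in the scene view and (386,98) in the wrist view, which puts the cover at about 0.64 rad. The pointer's tip is at (374,243) and (395,61), about 0.65 rad. The beaker is upright and the grip width is unchanged, so I'm handing in.

```bash
python3 -c "
from h import *
s=state(); print(s['clock'],s['ee_pos'],abs(s['qvel']).max(),s['width']); print(sign_off())"
```

```text
12.0 [0.52186545 0.02049505 0.25775482] 0.002103302998068515 0.1696875109947677
the job is handed in; nothing more can be done
None
```

I handed the job in at 12.0 s on the robot's clock, with the gripped lifter holding the cover up in line with the pointer. The rig gives no verdict.

**What I did:**
- **Grip:** I took the leftmost lifter by its handle with 40 N. The opening read about 16 mm, which matches the handle.
- **Rinse:** I dipped the foot to about 18 mm above the table in the middle of the small beaker and held it there about half a second.
- **Lift:** I hooked the foot about 12 mm under the cover's front edge and swung the cover up along its arc.

**Last checks:**
- **Angle:** two camera views put the cover at about 0.64 rad and the pointer at about 0.65 rad, inside the 0.1 rad allowed. They agreed to within about 2 px, except the pointer tip's row in the wrist picture, about 5 px off.
- **Hold:** the arm was still (joint speeds up to 0.002 rad/s), the grip width was unchanged, and the foot stood about 165 mm above the table.
- **Surroundings:** the beaker was upright in the last picture. The fingers were well above the cover, and I saw no sign that the pointer or the other things had moved.
- **Not measured directly:** the force between lifter and cover, and the cover's speed. I took the contact from the cover staying up on the foot.

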